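# Set the length stop on the tube-cutting jig and bring the tube up to it

## Robot

A 6-joint arm with a two-finger parallel gripper is mounted at the origin on the work surface. World frame = base frame: x ahead of the robot, y to its left, z up, the work surface at z = 0. Lengths are in m, angles in rad, forces in N, time in s.
With the tool pointing down it reaches from about 0.35 to 0.85 m from the base axis. Payload 8.1 kg.
Tool frame: the origin (TCP) lies on the centre line of the jaws, within the pads' length; the fingertips stand 11 mm ahead of it and the grasp point (between the pads) lies 8 mm behind it (tip_reach is the z of the fingertips in the tool frame, in m); z points along the fingers, y is the direction in which the jaws open and shut (so a half turn about z gives the same grasp; the last joint's range is limited). The gripper opens to 93 mm and grips with 3 to 60 N. Pads are 15 mm wide; open, the fingers measure 128 mm over their backs; the gripper's body (75 mm by 188 mm) begins 65 mm behind the grasp point.
Start: joints at [1.051, 0.13, 1.488, -0, 1.523, -0.085], TCP at [0.253, 0.544, 0.23] pointing down, gripper open.
Joint ranges: [-2.96, 2.96], [-0.89, 2.26], [0.02, 2.5], [-1.34, 4.48], [0, 2.73], [-2.66, 2.66]. Speed limits (rad/s): [2.39, 2.39, 2.79, 3.14, 3.14, 3.14].

## Interface

Orientations are given as a rotation vector (axis times angle).
In Python, from plant import read_state, read_camera, camera_params, close_job, silhouettes, tip_of, tip_reach gives the robot as it stands.
- The arm moves only by the shell command python3 -m creep 'ROWS' [FORCE]. ROWS is JSON, a list of rows, each a list of 5 numbers: the shift along the tool's x, y, z in m, then the turn about the tool's z in rad, then the closure in counts, from 0 (fully open) to 255 (shut). In form: [[dx, dy, dz, twist, gripper], ...]. A call has 1 to 12 rows; each row shifts and turns the commanded pose from where the row before left it, along the tool's axes as they then stand; what a row does not reach is not made up. A row lasts 1/12 s, in which the tool goes at most 41.7 mm and 7.16 degrees, less where a joint would pass 70% of its speed; a pose out of reach is approached as far as the arm can. A call is refused whole if a number of a shift passes 0.0417 or a number of a turn 0.125, either way. A call with a gripper value outside its range is refused whole. The fingers move at their own pace and stop on an object; FORCE is the grip in N (left out, the last holds). Time passes only in rows, so rows that do not move let the fingers close. It gives the time, the measured TCP pose, the force and the opening at its end, in the units of the state.
- read_state(): the state, without advancing time (a new reading comes with each control period).
- read_camera(name): name is "scene" or "side" or "wrist"; returns the picture (400x640x3 uint8, red, green, blue); there is no depth.
- camera_params(name): a dict with "fov_y" (degrees; the focal length in pixels is half the picture's height over the tangent of half this angle, whatever the lens; pixels are square), "cx", "cy" (the principal point, pixels), "k1" (the pictures are not rectified: a ray, as slopes to the right and down, at radius r is drawn at 1 + k1 r^2 times it, then the intrinsics apply), "position" and "rotation" of the camera in the world. Camera axes: x right, y down, z forward; pixel columns grow to the right and rows downward; lengths in m; the calibration is good to about 2 mm. A picture is of the moment at which its call begins: read the wrist's pose just before it. camera_params takes no time and is no camera call; for the wrist camera it gives the pose at the moment of the call.
- close_job(): hands the job in, once; it reports no verdict.
Trained networks look in the newest picture that a camera, given by its name, has taken for a name from the list of things; names that differ only in an ending like _2 or _b are one class to them, and where a whole thing is asked for, a point or a joint stands for the part that bears it (a point fixed in the world has none). Each returns a list of dicts, best first, with "confidence" (0 to 1); they miss things now and then, are a little off and sometimes report something else, mostly with a low value. They report only what shows in the picture. A call takes as long as a camera call.
- silhouettes(camera, query): "region" (400x640 bool, what is visible of it) and "pixel" ([column, row] in pixels, amid what is visible of it).
- tip_of(camera, query): "pixel" ([column, row] in pixels: a listed point, or the origin of a listed thing).
The state is a dict: "t": time; "q": joint angles; "dq": joint speeds; "joint_torque": joint torques, N m; "tool_pos": TCP position; "orientation": TCP orientation; "force": force on the tool from outside, world axes, zero at the start; "wrist_torque": the same for the moment, N m; "opening": finger opening in m.
Only numpy, scipy, OpenCV 4.12 (cv2) and the standard library are available. Lean on these libraries where they do the work, as an engineer would, in place of code of your own. Each camera call takes 0.05 s, during which the arm holds its last target.

## Task

Get the hand-saw cutting jig ready for a 120 mm piece: first slide the length stop along its rail until its face stands at 120 mm on the rule, counted from the saw slot, give or take 3 mm (the cut will be faced afterwards). Then push the tube along the vee until its end is up against the stop, without shoving the stop off its setting and with the tube still lying down in the vee. Let go of everything, and do not disturb the hacksaw, flap disc, screwdriver or can lying around.

Things in the scene. Friction and masses are not known exactly. Their poses are not given: they have to be found in the camera images.
- jig: Tube-cutting jig bolted to the bench, immovable: grey base plate 12 mm thick (x -105 to 55, y -145 to 265 mm) carrying a vee of bare angle iron, a saw guide, and beside the vee a rule and a rail with the length stop. Origin on the bench under the saw slot, below the middle of the vee; y runs along the vee towards the stop, x across it (the rail is on the -x side), z up.
- saw_slot (a point): Middle of the 3.6 mm saw slot, at the tube's axis, 40.7 mm above the bench; axes as the jig. The slot is at jig y = 0 between four steel uprights 10 mm square at jig x = +-30 mm, tops 85 mm above the bench. The 90 degree vee runs from jig y -140 to 60 mm (gap at the slot); its upper edges are 48 mm apart, 47 mm above the bench.
- rule_zero (a point): Zero of the rule, at the saw slot, 13 mm above the bench; axes as the jig. The flat metal rule, 18 mm wide, lies on the base plate at jig x -55 to -37 mm, beside the rail, from y 0 to 255 mm: a line every 10 mm, a long line right across every 50 mm, no figures. 120 mm is two short lines past the second long line. It is read at the stop's face.
- stop (a joint): Position of the length stop on its rail, in m: distance from the saw slot to the stop's face, as read on the rule (0.120 = 120 mm). It can go from 0.060 to 0.215 and grows away from the slot. It starts farther out than 120 mm. It stays where it is left: spring pads drag with about 12 N, so it takes a firm push of 13 to 16 N to slide it either way.
- stop_face (a point): Point of the stop's flat face (the side towards the saw slot, looking to jig -y) that meets the tube's end, on the tube's axis, 40.7 mm above the bench; axes as the jig. It is on a bare metal arm 12 mm thick (y), 29 to 55 mm above the bench, that reaches across from the shoe over the rule to 20 mm beyond the tube's axis.
- stop_grip (a point): Centre of the stop's black upright grip, 24 (x) by 16 (y) mm, top 81.5 mm above the bench, 72 mm to -x of the tube axis and 22 mm to +y of the stop's face; axes as the jig. The shoe under it is 36 mm (x) by 42 mm (y), top 48.5 mm above the bench; rail 20 mm wide, top at 26 mm, y 30 to 255 mm. Push grip or shoe along y, or pinch the grip from above.
- tube: The loose bare steel tube to be cut: 25 mm diameter, 300 mm long, about 0.3 to 0.55 kg, lying in the vee. Origin at its middle, on its axis, 40.7 mm above the bench; its own y is its axis, pointing to the stop. It may turn about its own axis. It takes about 2 to 7 N to slide it along the vee.
- tube_stop_end (a point): Centre of the tube's end face on the stop's side (tube +y). At the start it is 30 to 60 mm short of the 120 mm mark.
- tube_free_end (a point): Centre of the tube's other end face (tube -y), where it can be pushed towards the stop. It overhangs the end of the vee by 40 mm or more, also in its final position, 100 mm at most, and lies beyond the base plate: only the bench is below it.
- hacksaw: Bystander: hacksaw lying on its side, 350 mm long, 25 mm high, beyond the jig.
- flap_disc: Bystander: grinder flap disc lying flat, 115 mm diameter, 14 mm high, beyond the jig.
- screwdriver: Bystander: black-handled screwdriver lying to the right of the jig.
- oil_can: Bystander: grey round can, 66 mm diameter, 130 mm high, standing to the left of the jig.

How it is judged:
On the way, in this order (a step that is already met when the one before it is completed fails the run):
1. the stop's face stands at 120 mm on the rule, within 3 mm (value of joint stop between 0.117 and 0.123 m), for 0.3 s.
2. the tube's end is up against the stop (gap under 2.5 mm), the stop still on its setting (all of step 1 and y of tube_stop_end in the frame of stop_face above -0.0025 m), for 0.2 s.
At the end, for the whole second after the job is handed in: The stop's face stands at 120 mm on the rule within 3 mm; the tube lies at rest down in the vee (its end within 5 mm of its place on the stop face, its axis within 0.03 rad of the vee) with less than 2.5 mm between its end and the stop (all of step 2 and y of tube_stop_end in the frame of stop_face below 0.0025 m and distance between tube_stop_end and stop_face below 0.005 m and angle between the y axis of tube and the y axis of jig, either way round below 0.03 rad and linear speed of tube below 0.01 m/s); the robot touches nothing.
It fails at once if the hacksaw, flap disc, screwdriver or can was moved by more than 30 mm (distance of any of hacksaw, flap_disc, screwdriver, oil_can from where it was at the start of the episode above 0.03 m).
It also fails if it takes over 54 s, if anything falls off the work surface, if the arm or the gripper's body presses on something with over 40 N, if the wrist force passes 120 N, or if a joint passes its speed limit or range.

## Working session

There is one attempt and no reset: what is moved stays moved. The work goes in short steps, Python scripts to look and compute and a shell command to move; the robot and the scene stay as the last step left them, time stands still between calls to the robot, and variables do not carry over. Pictures are saved under pics/ and viewed, and the job is handed in when it is done.

```bash
mkdir -p pics; ls
python3 - <<'E'
from plant import *
import cv2
s=read_state()
for k,v in s.items(): print(k,v)
for c in ("scene","side","wrist"):
    print(c,camera_params(c)); im=read_camera(c); cv2.imwrite(f"pics/{c}0.png",im[:,:,::-1])
print(tip_reach)
E
```

```text
pics
t 0.0
q [ 1.05059506e+00  1.31135500e-01  1.48924320e+00  8.73801820e-07
  1.52301689e+00 -8.54213162e-02]
dq [ 1.23451918e-04 -1.31545939e-03  8.05409856e-04  1.59842460e-03
  1.14671152e-04  7.60233529e-06]
joint_torque [-4.60366700e-04 -5.59836960e+01 -4.91764140e+01  7.69385858e-02
  3.53265507e-02 -6.59703051e-05]
tool_pos [0.25244826 0.54371171 0.22862259]
orientation [-6.77467926e-01 -3.06712426e+00  2.70231179e-03]
force [-0.4928738  -0.1369764  -0.57389495]
wrist_torque [-0.01444121 -0.02295604  0.00485424]
opening 0.09317629930823042
scene {'fov_y': 43.27595996132828, 'cx': 320.4438606073308, 'cy': 195.6312507603494, 'k1': -0.06298210875996157, 'position': array([1.49640961, 0.68420797, 1.38585128]), 'rotation': array([-1.22628776, -2.39524656,  0.88796421])}
side {'fov_y': 50.45059055664758, 'cx': 315.5715240172099, 'cy': 195.21336625232212, 'k1': -0.02406927299802052, 'position': array([-0.12136775, -0.76018616,  1.01905291]), 'rotation': array([-2.1679867 ,  0.8400445 , -0.40114713])}
wrist {'fov_y': 60.33910890156155, 'cx': 328.97854443929407, 'cy': 196.51978714870594, 'k1': -0.06743560557874723, 'position': array([0.17700987, 0.57894383, 0.38389288]), 'rotation': array([2.42500165, 1.5476519 , 0.23293104])}
0.011
```

View pics/scene0.png

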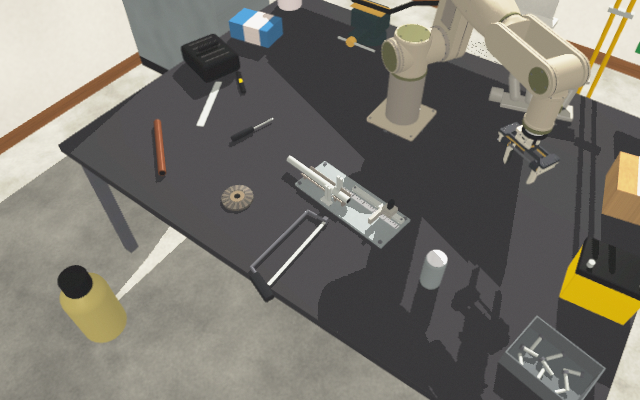

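View pics/side0.png

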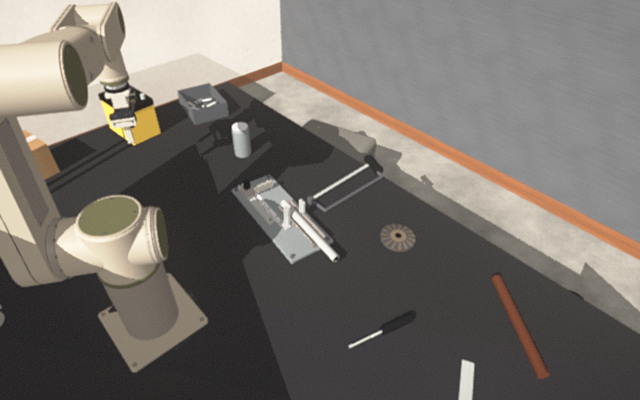

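View pics/wrist0.png

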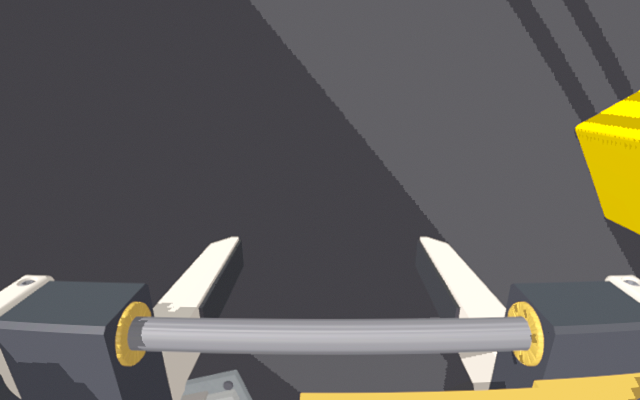

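```bash
cat > h.py <<'E'
from plant import *
import numpy as np, cv2
from scipy.spatial.transform import Rotation as R
def cam(c,p=None):
    p=p or camera_params(c); f=200/np.tan(np.radians(p['fov_y'])/2)
    return p,f,R.from_rotvec(p['rotation']).as_matrix()
def proj(X,P):
    p,f,M=P; c=(np.atleast_2d(X)-p['position'])@M
    s=c[:,:2]/c[:,2:]; s=s*(1+p['k1']*(s**2).sum(1,keepdims=True))
    return s*f+[p['cx'],p['cy']]
def ray(px,P):
    p,f,M=P; d=(np.array(px,float)-[p['cx'],p['cy']])/f; s=d.copy()
    for _ in range(20): s=d/(1+p['k1']*(s@s))
    v=M@np.array([s[0],s[1],1]); return p['position'],v/np.linalg.norm(v)
def onz(px,z,P):
    o,v=ray(px,P); return o+v*(z-o[2])/v[2]
E
python3 - <<'E'
from h import *
Z=dict(saw_slot=.0407,rule_zero=.013,stop_face=.0407,stop_grip=.065,tube_stop_end=.0407,tube_free_end=.0407,tube=.0407,jig=0,hacksaw=.0125,flap_disc=.007,screwdriver=.01,oil_can=.065)
for c in ("scene","side"):
    P=cam(c); read_camera(c)
    for n,z in Z.items():
        for r in tip_of(c,n)[:2]: print(c,n,round(r['confidence'],2),np.round(r['pixel'],1),onz(r['pixel'],z,P).round(4))
print(read_state()['t'])
E
```

```text
scene saw_slot 0.79 [335.3 190.6] [0.5261 0.0308 0.0407]
scene saw_slot 0.32 [318.7 177.2] [ 0.5083 -0.0547  0.0407]
scene rule_zero 0.7 [343.7 191.5] [0.4921 0.0445 0.013 ]
scene rule_zero 0.35 [243.  198.9] [ 0.7297 -0.2282  0.013 ]
scene stop_face 0.89 [370.4 215.9] [0.5502 0.1925 0.0407]
scene stop_grip 0.84 [390.4 204.4] [0.486  0.2301 0.065 ]
scene tube_stop_end 0.97 [344.2 202.5] [0.553  0.0871 0.0407]
scene tube_free_end 0.56 [288.1 157.3] [ 0.4932 -0.2079  0.0407]
scene tube 0.66 [317.  177.1] [ 0.5115 -0.06    0.0407]
scene jig 0.92 [331.8 197.9] [ 0.5327  0.0207 -0.    ]
scene hacksaw 0.75 [295.7 254.3] [0.8066 0.0694 0.0125]
scene hacksaw 0.74 [343.9 190.5] [0.4874 0.0421 0.0125]
scene flap_disc 0.57 [240.5 201.2] [ 0.7396 -0.2323  0.007 ]
scene screwdriver 0.66 [253.5 131.4] [ 0.4359 -0.4338  0.01  ]
side saw_slot 0.88 [293.7 209.8] [0.5414 0.041  0.0407]
side rule_zero 0.9 [281.7 225.8] [0.4802 0.0314 0.013 ]
side stop_face 0.87 [269.1 185.5] [0.5582 0.1958 0.0407]
side stop_grip 0.6 [247.2 182.6] [0.4938 0.2357 0.065 ]
side tube_stop_end 0.86 [285.2 204.9] [0.5356 0.0786 0.0407]
side tube_free_end 0.62 [335.5 261.4] [ 0.4885 -0.2115  0.0407]
side tube 0.65 [310.7 227.8] [ 0.5272 -0.0594  0.0407]
side tube 0.31 [282.4 204.7] [0.5292 0.0858 0.0407]
side jig 0.68 [292.7 222.5] [0.5256 0.0289 0.    ]
side hacksaw 0.94 [340.5 184.4] [0.7789 0.0528 0.0125]
side flap_disc 0.76 [398.7 236.9] [ 0.7356 -0.2579  0.007 ]
side screwdriver 0.88 [381.1 335.3] [ 0.4201 -0.4529  0.01  ]
side oil_can 0.57 [241.1 152.4] [0.5832 0.399  0.065 ]
1.45
```

Run:
```python
import cv2
a=cv2.imread('pics/scene0.png')[140:260,270:430]; cv2.imwrite('pics/sc1.png',cv2.resize(a,None,fx=5,fy=5,interpolation=cv2.INTER_CUBIC))
a=cv2.imread('pics/side0.png')[160:280,220:380]; cv2.imwrite('pics/si1.png',cv2.resize(a,None,fx=5,fy=5,interpolation=cv2.INTER_CUBIC))
```

```text
(no output)
```

View pics/sc1.png

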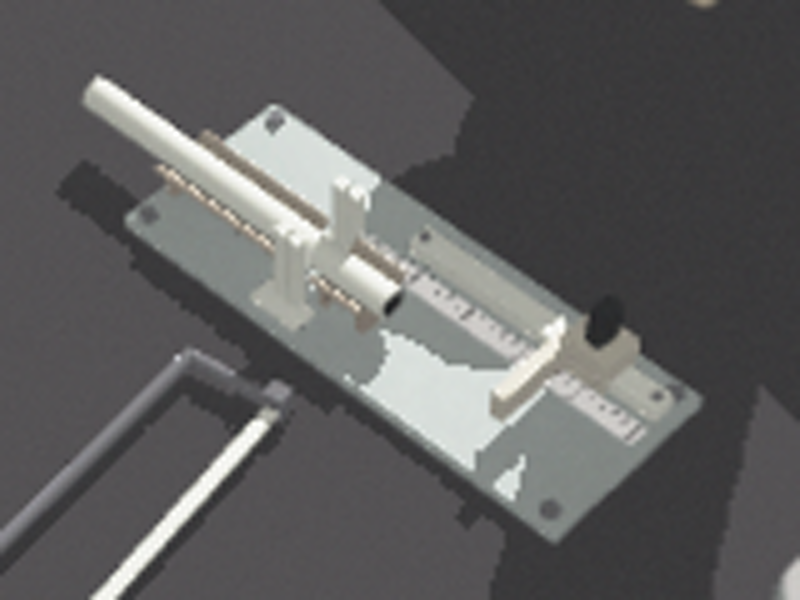

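View pics/si1.png

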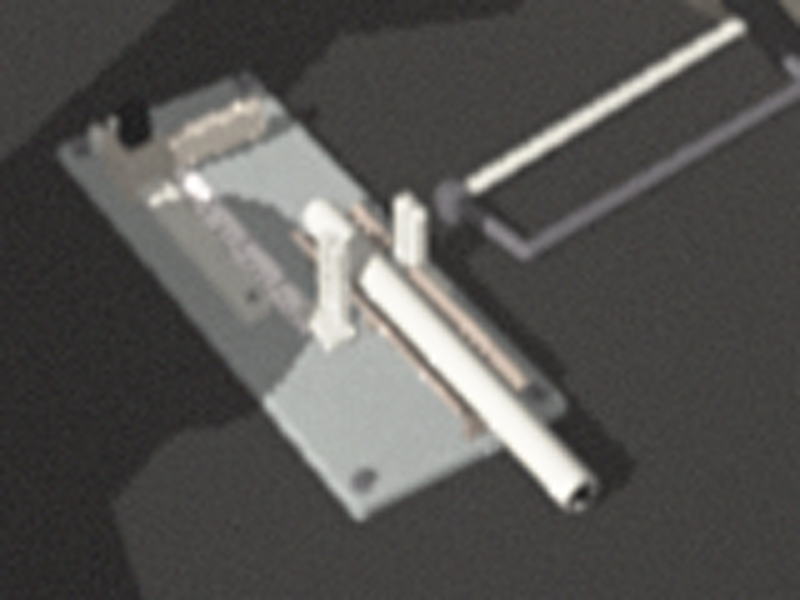

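```bash
cat >> h.py <<'E'
from scipy.optimize import least_squares
def loc(u,jx,jy,z):
    c,s=np.cos(u[2]),np.sin(u[2]); return np.array([u[0]+c*jx-s*jy,u[1]+s*jx+c*jy,z])
def pts(u,n):
    S,T=u[3],u[4]
    return {'saw_slot':(0,0,.0407),'rule_zero':(-.046,0,.013),'stop_face':(0,S,.0407),'stop_grip':(-.072,S+.022,.065),
     'tube_stop_end':(0,T,.0407),'tube_free_end':(0,T-.3,.0407),'tube':(0,T-.15,.0407),'jig':(0,0,0)}[n]
def fit(obs,u0,skip=()):
    # obs: (P,name,pixel,conf)
    f=lambda u:np.concatenate([(proj(loc(u,*pts(u,n)),P)[0]-px)*c for P,n,px,c in obs])
    r=least_squares(f,u0,loss='soft_l1',f_scale=1.5); return r.x,f(r.x).reshape(-1,2)
NAMES=['saw_slot','rule_zero','stop_face','stop_grip','tube_stop_end','tube_free_end','tube','jig']
def observe(cams,names=NAMES):
    obs=[]
    for c in cams:
        P=cam(c); read_camera(c)
        for n in names:
            r=tip_of(c,n)
            if r and r[0]['confidence']>.5: obs.append((P,n,np.array(r[0]['pixel']),r[0]['confidence'],c))
    return obs
E
python3 - <<'E'
from h import *
txt='''scene saw_slot 0.79 335.3 190.6
scene rule_zero 0.7 343.7 191.5
scene stop_face 0.89 370.4 215.9
scene stop_grip 0.84 390.4 204.4
scene tube_stop_end 0.97 344.2 202.5
scene tube_free_end 0.56 288.1 157.3
scene tube .66 317 177.1
side saw_slot 0.88 293.7 209.8
side rule_zero 0.9 281.7 225.8
side stop_face 0.87 269.1 185.5
side stop_grip 0.6 247.2 182.6
side tube_stop_end 0.86 285.2 204.9
side tube_free_end 0.62 335.5 261.4
side tube .65 310.7 227.8'''
C={c:cam(c) for c in('scene','side')}
obs=[]
for l in txt.split('\n'):
    a=l.split(); obs.append((C[a[0]],a[1],np.array([float(a[3]),float(a[4])]),float(a[2])))
u,r=fit(obs,[.535,.035,-.18,.16,.075]); print(u)
for o,e in zip(obs,r): print(o[1],e.round(1))
np.save('u.npy',u)
s=read_state(); M=R.from_rotvec(s['orientation']).as_matrix(); print(M.round(3), s['tool_pos'])
P=cam('wrist'); print('cam in tool',((P[0]['position']-s['tool_pos'])@M).round(4)); print((M.T@P[2]).round(3))
g=loc(u,-.072,u[3]+.022,.07);print('grip',g); print('jig y',[-np.sin(u[2]),np.cos(u[2])])
E
```

```text
[ 0.5317017   0.03244262 -0.1571481   0.1657549   0.05303671]
saw_slot [-0.4  0.9]
rule_zero [-0.1 -1.1]
stop_face [-0.2  1.7]
stop_grip [-0.7  0.5]
tube_stop_end [ 1.5 -2.6]
tube_free_end [-0.4 -0.2]
tube [-1.   0.3]
saw_slot [-0.5  2.3]
rule_zero [-0.1 -2. ]
stop_face [-0.2  0. ]
stop_grip [0.1 0.8]
tube_stop_end [-0.1 -1.3]
tube_free_end [ 0.7 -0.5]
tube [-1.1  1.5]
[[-0.907  0.421  0.   ]
 [ 0.421  0.907  0.   ]
 [-0.     0.    -1.   ]] [0.25272366 0.54419602 0.2296502 ]
cam in tool [ 8.330e-02 -1.000e-04 -1.552e-01]
[[-0.    -0.955 -0.298]
 [ 1.    -0.    -0.   ]
 [ 0.    -0.298  0.955]]
grip [0.48997295 0.22915209 0.07      ]
jig y [np.float64(0.1565020936586856), np.float64(0.9876776269008264)]
```

```bash
python3 -m creep '[[0,0,0,-0.0923,0],[0,0,0,-0.0923,0],[0,0,0,-0.0923,0],[-0.0284,-0.0274,0,0,0],[-0.0284,-0.0274,0,0,0],[-0.0284,-0.0274,0,0,0],[-0.0284,-0.0274,0,0,0],[-0.0284,-0.0274,0,0,0],[-0.0284,-0.0274,0,0,0],[-0.0284,-0.0274,0,0,0],[-0.0284,-0.0274,0,0,0],[-0.0284,-0.0274,0,0,0]]' 20; python3 -m creep '[[-0.0284,-0.0274,0,0,0],[0,0,0,0,0],[0,0,0,0,0]]'
python3 - <<'E'
from h import *
s=read_state(); print(s['t'],s['tool_pos'],s['orientation'])
u=np.load('u.npy'); obs=observe(['wrist'])
im=read_camera('wrist'); cv2.imwrite('pics/w1.png',im[:,:,::-1])
for o in obs: print(o[1],o[2],round(o[3],2),proj(loc(u,*pts(u,o[1])),o[0])[0].round(1), onz(o[2],pts(u,o[1])[2],o[0]).round(4))
E
```

```text
t: 2.45
tool_pos: [0.4672, 0.2588, 0.2299]
orientation: [0.248, 3.131, 0.001]
force: [0.2, 1.2, -0.7]
opening: 0.093
t: 2.7
tool_pos: [0.4911, 0.2272, 0.2296]
orientation: [-0.254, -3.131, 0.0]
force: [0.3, 0.8, -0.1]
opening: 0.0929
2.7 [0.49108986 0.22718007 0.22959686] [-2.54157049e-01 -3.13121552e+00  6.35534216e-05]
saw_slot [152.3 233.5] 0.59 [161.8 237.6] [0.5253 0.0233 0.0407]
rule_zero [158.5 190.7] 0.56 [166.7 190.7] [0.4847 0.03   0.013 ]
stop_face [312.5 235.8] 0.85 [311.  237.6] [0.5558 0.1981 0.0407]
stop_grip [331.5 173.8] 0.83 [331.1 178.9] [0.4851 0.2303 0.065 ]
tube_stop_end [213.3 236.1] 0.84 [208.6 237.7] [0.539  0.0905 0.0407]
tube_free_end [331.1 172.6] 0.56 [-31.6 235.4] [0.4896 0.2293 0.0407]
tube [ 89.9 237.5] 0.94 [ 80. 237.] [ 0.5189 -0.0516  0.0407]
jig [169.8 222.9] 0.74 [176.9 223.9] [0.529 0.024 0.   ]
```

View pics/w1.png

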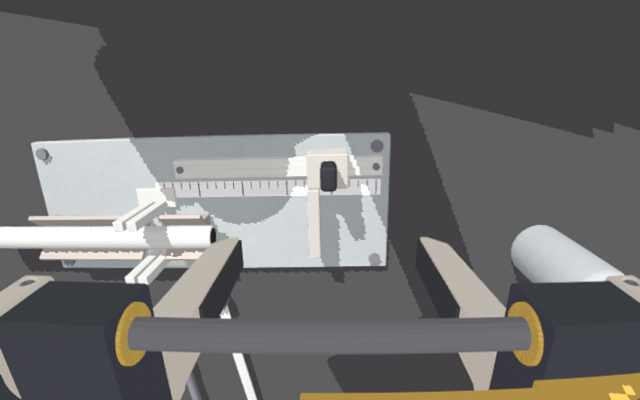

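Run:
```python
import cv2
a=cv2.imread('pics/w1.png')[130:275,150:400]; cv2.imwrite('pics/w1z.png',cv2.resize(a,None,fx=3.2,fy=3.2,interpolation=cv2.INTER_CUBIC))
```

```text
(no output)
```

View pics/w1z.png

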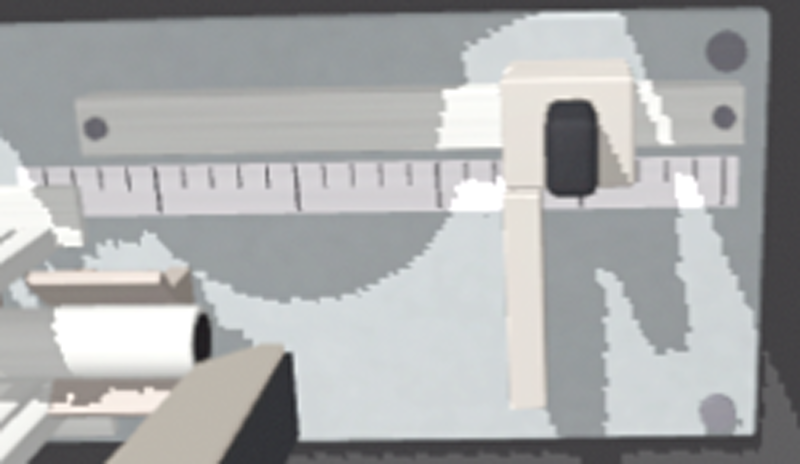

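```bash
cat > fitw.py <<'E'
from h import *
def fitrule(P,feat,u0,extra=()):
    # feat: list (jx,jy or 'S'/'T',z,px,py)
    def f(v):
        r=[]
        for jx,jy,z,px,py,wx,wy in feat:
            y={'S':v[3],'T':v[4]}.get(jy,jy) if isinstance(jy,str) else jy
            r+=list((proj(loc(v,jx,y,z+v[5]),P)[0]-[px,py])*[wx,wy])
        return np.array(r+[v[5]*300])
    r=least_squares(f,list(u0)+[0],loss='soft_l1'); return r.x,r.fun
E
python3 - <<'E'
from fitw import *
P=cam('wrist')
z=lambda a,b:(150+a/3.2,130+b/3.2)
F=[]
for y,t,b in[(.05,(155,167),(160,213)),(.1,(294,163),(299,210)),(.15,(437,162),(441,208)),(.25,(722,157),(725,205))]:
    F+=[(-.055,y,.013,*z(*t),1,1),(-.037,y,.013,*z(*b),1,1)]
F+=[(-.105,.265,.012,*z(768,10),1,1),(.055,.265,.012,*z(755,435),1,1)]
F+=[(.020,'S',.055,*z(513,407),1,1),(-.04,'S',.055,*z(507,240),1,0)]
F+=[(0,'T',.0407,*z(203,342),1,1)]
v,e=fitrule(P,F,np.load('u.npy')); print(v.round(4)); print(e[:-1].reshape(-1,2).round(1).tolist())
np.save('u.npy',v[:5])
s=read_state();M=R.from_rotvec(s['orientation']).as_matrix()
for n,q in dict(grip=loc(v,-.072,v[3]+.022,.07),free=loc(v,0,v[4]-.3,.04)).items():
    print(n,q, ((q-s['tool_pos'])@M).round(4), proj(q,P).round(1))
print('yaw err',np.degrees(np.arctan2(M[1,1],M[0,1])-(v[2]+np.pi/2)))
print(proj([loc(v,-.072,v[3]+.022,.0815)],P))
E
```

```text
[ 5.292e-01  2.400e-02 -1.390e-01  1.764e-01  6.970e-02 -3.000e-04]
[[-0.1, -0.4], [0.4, 0.4], [0.2, -0.0], [0.1, 0.6], [-0.1, -0.5], [-0.5, 0.5], [0.3, -0.5], [-1.0, -0.1], [0.6, 0.1], [-0.0, -0.1], [0.1, 0.5], [-0.1, -0.0], [-0.0, -0.5]]
grip [0.48542221 0.23054957 0.07      ] [0.0044 0.0003 0.1597] [[329.5 177.1]]
free [ 0.49732097 -0.20401532  0.04      ] [-0.0751 -0.4271  0.1897] [[-26.8 237.1]]
yaw err -1.0121696480134648
[[329.55643667 180.12884741]]
```

```bash
python3 -m creep '[[0.0044,0,0.03,-0.0177,0],[0,0,0.035,0,60],[0,0,0.035,0,100],[0,0,0.03,0,100],[0,0,0.02,0,100],[0,0,0.0085,0,100],[0,0,0,0,100],[0,0,0,0,100]]' 20
python3 - <<'E'
from h import *
s=read_state();u=np.load('u.npy'); g=loc(u,-.072,u[3]+.022,.07);M=R.from_rotvec(s['orientation']).as_matrix()
print(s['tool_pos'],s['opening'],(g-s['tool_pos'])@M)
cv2.imwrite('pics/w2.png',read_camera('wrist')[:,:,::-1])
E
```

```text
t: 3.87
tool_pos: [0.4861, 0.2299, 0.0719]
orientation: [0.22, 3.134, 0.0]
force: [0.1, -0.7, 0.7]
opening: 0.0571
[0.48605518 0.22988179 0.0718502 ] 0.0570628001358489 [0.00072046 0.00057268 0.00185008]
```

View pics/w2.png

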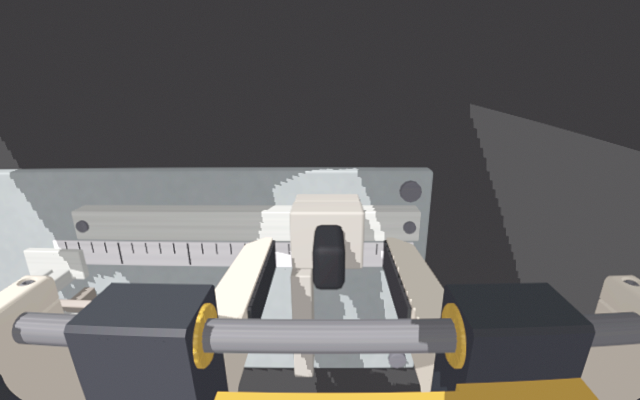

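The grip (330, 255) sits between the two pads, clear on both sides, so I am closing the jaws.

```bash
python3 -m creep '[[0,0,0,0,255],[0,0,0,0,255],[0,0,0,0,255],[0,0,0,0,255],[0,0,0,0,255],[0,0,0,0,255]]' 40
python3 - <<'E'
from h import *
s=read_state();u=np.load('u.npy');M=R.from_rotvec(s['orientation']).as_matrix()
print(s['force'],s['opening'],(loc(u,-.072,.142,.07)-s['tool_pos'])@M, (loc(u,-.072,u[3]+.022,.07)-s['tool_pos'])@M)
E
```

```text
t: 4.42
tool_pos: [0.4859, 0.2296, 0.0714]
orientation: [0.22, 3.134, 0.0]
force: [0.4, 0.1, 0.2]
opening: 0.0213
[0.43364478 0.11365174 0.2474946 ] 0.021287315328362002 [ 0.00049252 -0.05560427  0.00134206] [0.00055934 0.0008333  0.00134996]
```

```bash
python3 -m creep '[[0,0,0,0,255],[0,0,0,0,255],[0,0,0,0,255]]'; python3 -m creep '[[0,-0.008,0,0,255],[0,-0.01,0,0,255],[0,-0.01,0,0,255],[0,-0.01,0,0,255],[0,-0.01,0,0,255],[0,-0.005,0,0,255],[0,0,0,0,255],[0,0,0,0,255],[0,0,0,0,255]]'
python3 - <<'E'
from h import *
s=read_state();u=np.load('u.npy');M=R.from_rotvec(s['orientation']).as_matrix()
print(s['force'],s['opening'],(loc(u,-.072,.142,.07)-s['tool_pos'])@M)
cv2.imwrite('pics/w3.png',read_camera('wrist')[:,:,::-1])
a=cv2.imread('pics/w3.png')[180:400,120:420];cv2.imwrite('pics/w3z.png',cv2.resize(a,None,fx=2.6,fy=2.6,interpolation=cv2.INTER_CUBIC))
E
```

```text
t: 4.67
tool_pos: [0.4858, 0.2296, 0.0712]
orientation: [-0.22, -3.134, 0.0]
force: [0.1, -1.4, 1.9]
opening: 0.0157
t: 5.42
tool_pos: [0.4785, 0.1781, 0.0712]
orientation: [0.22, 3.133, 0.003]
force: [1.8, 5.0, -1.5]
opening: 0.0156
[ 1.75860547  4.96318916 -1.47488698] 0.01561536537362037 [ 0.00041331 -0.00358164  0.00120746]
```

View pics/w3z.png

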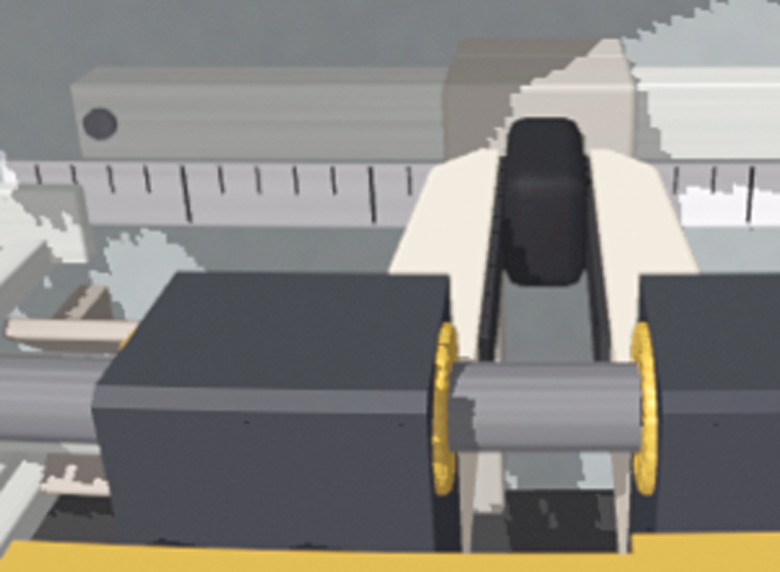

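```bash
python3 -m creep '[[0,-0.0037,0,0,255],[0,0,0,0,255],[0,0,0,0,255],[0,0,0,0,255]]'
python3 - <<'E'
from h import *
s=read_state();u=np.load('u.npy');M=R.from_rotvec(s['orientation']).as_matrix()
print(s['force'],s['opening'],(loc(u,-.072,.142,.07)-s['tool_pos'])@M)
E
```

```text
t: 5.8
tool_pos: [0.4781, 0.1751, 0.0712]
orientation: [0.22, 3.133, 0.005]
force: [2.1, 8.7, -2.7]
opening: 0.0152
[ 2.05736492  8.73015706 -2.72785803] 0.015208662176402293 [ 0.00039972 -0.00050891  0.00121647]
```

```bash
python3 -m creep '[[0,0,0,0,130],[0,0,0,0,130],[0,0,0,0,130],[0,0,-0.01,0,100],[0,0,-0.03,0,60],[0,0,-0.04,0,0],[0,0,-0.04,0,0],[0,0,-0.04,0,0],[0,0,0,0,0],[0,0,0,0,0]]'
python3 - <<'E'
from h import *
s=read_state();print(s['tool_pos'],s['force'])
P=cam('wrist'); im=read_camera('wrist')[:,:,::-1]; cv2.imwrite('pics/w4.png',im)
import pickle; pickle.dump(P,open('P4.pkl','wb'))
a=im[130:275,150:400];cv2.imwrite('pics/w4z.png',cv2.resize(a,None,fx=3.2,fy=3.2,interpolation=cv2.INTER_CUBIC))
E
```

```text
t: 6.63
tool_pos: [0.4799, 0.1739, 0.2355]
orientation: [0.22, 3.127, 0.003]
force: [0.3, 0.8, -0.9]
opening: 0.0777
[0.47985771 0.17385492 0.23554058] [ 0.25940502  0.75107002 -0.88987791]
```

View pics/w4z.png

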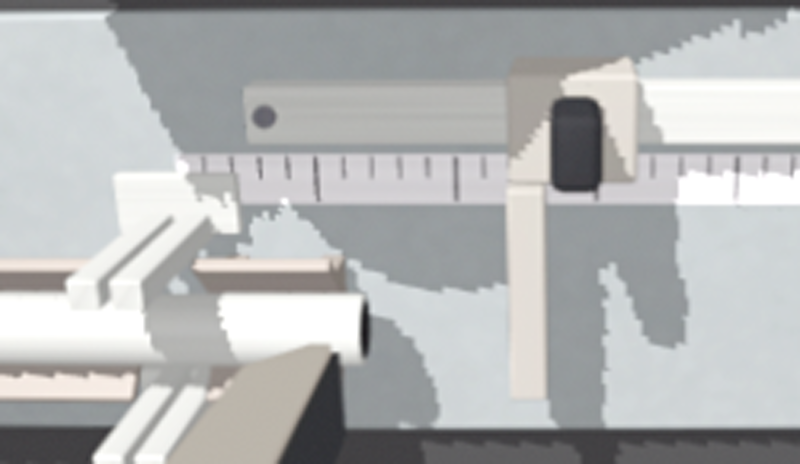

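View pics/w4.png

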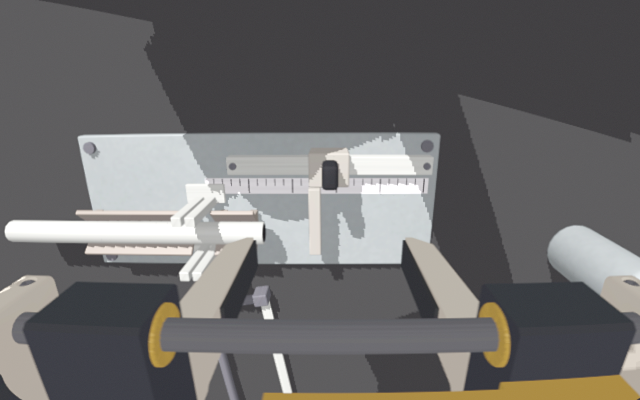

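Run:
```python
from fitw import *
import pickle
P=pickle.load(open('P4.pkl','rb'))
z=lambda a,b:(150+a/3.2,130+b/3.2)
F=[]
for y,t,b in[(.05,(315,156),(320,201)),(.1,(454,155),(458,202)),(.2,(737,153),(739,202))]:
    F+=[(-.055,y,.013,*z(*t),1,1),(-.037,y,.013,*z(*b),1,1)]
F+=[(-.105,.265,.012,438,133,1,1),(.055,.265,.012,434,264,1,1),(-.105,-.145,.012,81,136,1,1)]
F+=[(.020,'S',.055,*z(510,398),1,1),(-.04,'S',.055,*z(509,230),1,0)]
F+=[(0,'T',.0407,*z(361,328),1,1)]
v,e=fitrule(P,F,np.load('u.npy')); print(v.round(4)); print(e[:-1].reshape(-1,2).round(1).tolist())
np.save('u4.npy',v[:5])
print('free end',proj(loc(v,0,v[4]-.3,.0407),P))
read_camera('wrist'); 
for n in('tube_free_end','tube_stop_end','stop_face'): 
  for r in tip_of('wrist',n)[:1]: print(n,r['pixel'],r['confidence'],proj(loc(v,*pts(v,n)),P)[0].round(1))
s=read_state();M=R.from_rotvec(s['orientation']).as_matrix()
for w in (np.load('u.npy'),v):
  q=loc(w,0,w[4]-.3-.03,.035); print(q,(q-s['tool_pos'])@M, np.degrees(np.arctan2(M[1,1],M[0,1])-(w[2]+np.pi/2)))
print(M.round(4))
```

```text
[ 0.5291  0.0246 -0.1385  0.1201  0.0675 -0.0019]
[[0.5, -0.5], [0.1, 0.5], [0.8, -0.4], [0.1, 0.0], [0.2, 0.0], [-1.1, -0.2], [2.7, 0.8], [-5.7, -0.9], [-3.0, 0.7], [0.4, 0.1], [-0.4, 0.0], [-0.0, -0.1]]
free end [[ 12.4150995  231.48633465]]
tube_free_end [9.1, 231.3] 0.82 [ 12.4 231.5]
tube_stop_end [263.4, 238.9] 0.68 [262.5 233.1]
stop_face [311.4, 236.1] 0.87 [310. 233.]
[ 0.49316398 -0.23372591  0.035     ] [-0.07368158 -0.40035443  0.19456939] -0.07307679038161223
[ 0.49286011 -0.23536028  0.035     ] [-0.07360924 -0.40201523  0.19457174] -0.10326846612848375
[[-9.902e-01  1.398e-01 -3.200e-03]
 [ 1.398e-01  9.902e-01 -9.000e-04]
 [ 3.000e-03 -1.300e-03 -1.000e+00]]
```

```bash
python3 -m creep '[[-0.0074,-0.0406,0,0,255],[-0.0074,-0.0406,0,0,255],[-0.0074,-0.0406,0,0,255],[-0.0074,-0.0406,0,0,255],[-0.0074,-0.0406,0,0,255],[-0.0074,-0.0406,0,0,255],[-0.0074,-0.0406,0,0,255],[-0.0074,-0.0406,0,0,255],[-0.0074,-0.0406,0,0,255],[-0.0074,-0.0406,0,0,255],[0,0,0,0,255],[0,0,0,0,255]]' 20
python3 -m creep '[[0,0,0,0,255],[0,0,0,0,255],[0,0,0,0,255],[0,0,0,0,255]]'
python3 - <<'E'
from h import *
u=np.load('u4.npy');s=read_state();M=R.from_rotvec(s['orientation']).as_matrix()
print((loc(u,0,u[4]-.3-.035,.039)-s['tool_pos'])@M,np.degrees(np.arctan2(M[1,1],M[0,1])-(u[2]+np.pi/2)))
P=cam('wrist'); im=read_camera('wrist'); cv2.imwrite('pics/w5.png',im[:,:,::-1])
r=tip_of('wrist','tube_free_end'); print([(x['pixel'],x['confidence']) for x in r], proj(loc(u,0,u[4]-.3,.0407),P))
E
```

```text
t: 7.88
tool_pos: [0.4932, -0.2405, 0.2292]
orientation: [-0.226, -3.13, -0.002]
force: [-0.9, 2.0, 0.1]
opening: 0.0177
t: 8.22
tool_pos: [0.4946, -0.2376, 0.2312]
orientation: [0.217, 3.134, 0.0]
force: [-0.1, -0.7, -0.7]
opening: 0.0002
[ 0.0020422  -0.00307866  0.19216268] 0.01266490497099564
[([357.2, 171.0], 0.74), ([568.9, 344.3], 0.48)] [[360.22860719 172.04483393]]
```

View pics/w5.png

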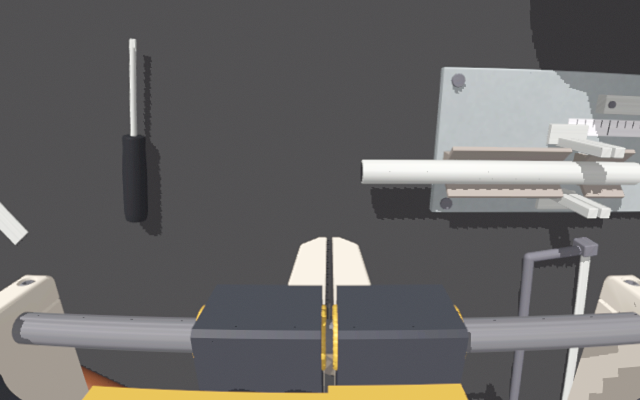

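```bash
python3 -m creep '[[0.002,-0.003,0.035,0,255],[0,0,0.04,0,255],[0,0,0.04,0,255],[0,0,0.035,0,255],[0,0,0.03,0,255],[0,0,0.015,0,255],[0,0,0.006,0,255],[0,0,0,0,255],[0,0,0,0,255],[0,0,0,0,255]]'
python3 - <<'E'
from h import *
u=np.load('u4.npy');s=read_state();M=R.from_rotvec(s['orientation']).as_matrix()
print(s['force'],(loc(u,0,u[4]-.3,.0407)-s['tool_pos'])@M)
P=cam('wrist'); im=read_camera('wrist'); cv2.imwrite('pics/w6.png',im[:,:,::-1])
E
```

```text
t: 9.15
tool_pos: [0.4934, -0.2423, 0.0322]
orientation: [0.219, 3.131, -0.002]
force: [-0.7, -0.6, 0.1]
opening: 0.0006
[-0.74843548 -0.60105247  0.11098117] [ 0.00154755  0.03676973 -0.00853063]
```

View pics/w6.png

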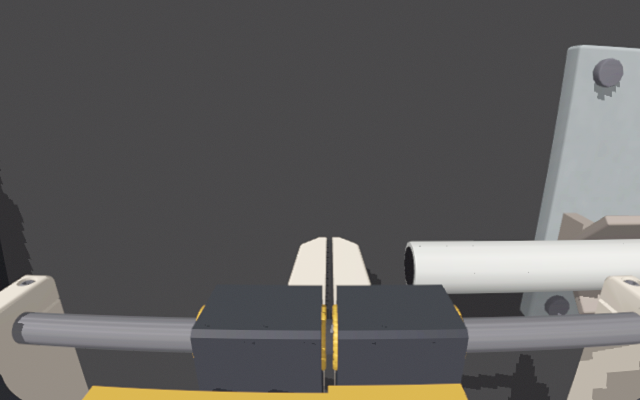

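```bash
python3 -m creep '[[0.0015,0.005,0,0,255],[0,0.005,0,0,255],[0,0.005,0,0,255],[0,0.005,0,0,255],[0,0.005,0,0,255],[0,0.005,0,0,255],[0,0.005,0,0,255],[0,0.005,0,0,255],[0,0.005,0,0,255],[0,0.004,0,0,255],[0,0,0,0,255],[0,0,0,0,255]]'
python3 - <<'E'
from h import *
u=np.load('u4.npy');s=read_state();M=R.from_rotvec(s['orientation']).as_matrix()
print(s['force'],(loc(u,0,.12-.3,.0407)-s['tool_pos'])@M)
P=cam('wrist'); im=read_camera('wrist'); cv2.imwrite('pics/w7.png',im[:,:,::-1])
E
```

```text
t: 10.2
tool_pos: [0.4975, -0.1923, 0.0302]
orientation: [0.219, 3.134, 0.001]
force: [-0.4, -0.4, 0.9]
opening: 0.0007
[-0.38352017 -0.37747016  0.87226788] [-0.00129866  0.03921457 -0.01047706]
```

View pics/w7.png

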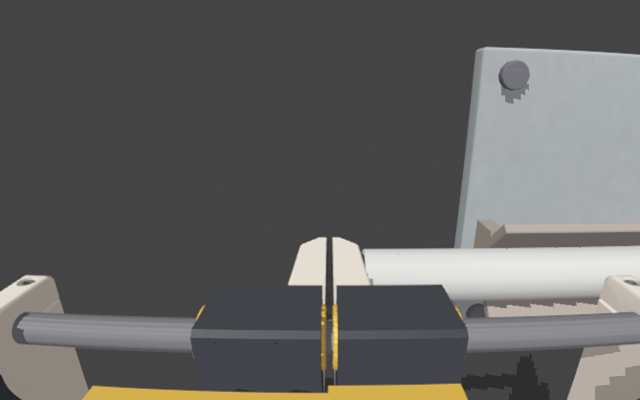

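```bash
python3 -m creep '[[0,0.004,0,0,255],[0,0.004,0,0,255],[0,0.004,0,0,255],[0,0.002,0,0,255]]'; python3 -m creep '[[0,0.002,0,0,255],[0,0,0,0,255]]' 
python3 -m creep '[[0,0.001,0,0,255]]' ; python3 -m creep '[[0,0.001,0,0,255]]'
python3 - <<'E'
from h import *
u=np.load('u4.npy');s=read_state();M=R.from_rotvec(s['orientation']).as_matrix()
print(s['force'],(loc(u,0,.12-.3,.0407)-s['tool_pos'])@M)
for c in ('scene','side'): cv2.imwrite(f'pics/{c}2.png',read_camera(c)[:,:,::-1])
a=cv2.imread('pics/scene2.png')[140:260,270:430]; a=cv2.resize(a,None,fx=4,fy=4,interpolation=cv2.INTER_CUBIC);cv2.imwrite('pics/sc2z.png',a)
E
```

```text
t: 10.58
tool_pos: [0.4993, -0.1786, 0.0301]
orientation: [-0.22, -3.134, 0.0]
force: [-0.9, -3.9, 1.3]
opening: 0.0008
t: 10.75
tool_pos: [0.4996, -0.1764, 0.0301]
orientation: [-0.219, -3.134, -0.001]
force: [0.3, -1.3, -0.3]
opening: 0.0005
t: 10.83
tool_pos: [0.4997, -0.1759, 0.0301]
orientation: [-0.22, -3.134, 0.0]
force: [0.3, -3.9, -0.7]
opening: 0.0007
t: 10.92
tool_pos: [0.4998, -0.1751, 0.0301]
orientation: [-0.22, -3.134, 0.0]
force: [0.2, -3.6, 0.7]
opening: 0.0006
[ 0.19566569 -3.5964397   0.65708822] [-0.00141235  0.02181581 -0.01058788]
```

View pics/sc2z.png

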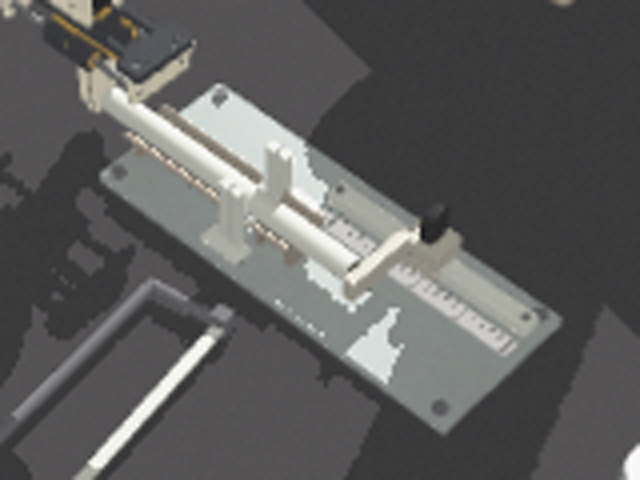

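Only a small gap is left and sliding takes about 4 N, so I am continuing in 1 mm steps and watching the force.

```bash
for i in 1; do python3 -m creep '[[0,0.001,0,0,255],[0,0,0,0,255]]'; python3 -m creep '[[0,0.001,0,0,255],[0,0,0,0,255]]'; done
python3 - <<'E'
from h import *
u=np.load('u4.npy');s=read_state();M=R.from_rotvec(s['orientation']).as_matrix()
print(s['force'],(loc(u,0,.12-.3,.0407)-s['tool_pos'])@M)
E
```

```text
t: 11.18
tool_pos: [0.5, -0.174, 0.0301]
orientation: [-0.22, -3.134, 0.0]
force: [-1.1, -2.5, 0.6]
opening: 0.0002
t: 11.35
tool_pos: [0.5001, -0.1729, 0.0301]
orientation: [-0.22, -3.134, -0.0]
force: [-0.8, -3.0, 0.5]
opening: 0.0006
[-0.81149239 -3.04878187  0.50562944] [-0.00136802  0.01966687 -0.01056461]
```

```bash
python3 -m creep '[[0,0.001,0,0,255],[0,0,0,0,255]]'; python3 -m creep '[[0,0.0007,0,0,255],[0,0,0,0,255]]'
```

```text
t: 11.52
tool_pos: [0.5003, -0.1719, 0.0301]
orientation: [-0.22, -3.134, -0.0]
force: [-0.1, -3.4, 0.6]
opening: 0.0009
t: 11.68
tool_pos: [0.5004, -0.1712, 0.0301]
orientation: [-0.22, -3.134, -0.0]
force: [-0.8, -3.4, -0.1]
opening: 0.0002
```

```bash
python3 -m creep '[[0,0.0007,0,0,255],[0,0,0,0,255]]'
python3 - <<'E'
from h import *
im=read_camera('scene')[:,:,::-1]; cv2.imwrite('pics/scene3.png',im)
cv2.imwrite('pics/sc3z.png',cv2.resize(im[185:225,335:395],None,fx=12,fy=12,interpolation=cv2.INTER_CUBIC))
E
```

```text
t: 11.85
tool_pos: [0.5005, -0.1706, 0.0301]
orientation: [-0.22, -3.134, -0.0]
force: [-0.2, -2.9, 0.1]
opening: 0.0002
```

View pics/sc3z.png

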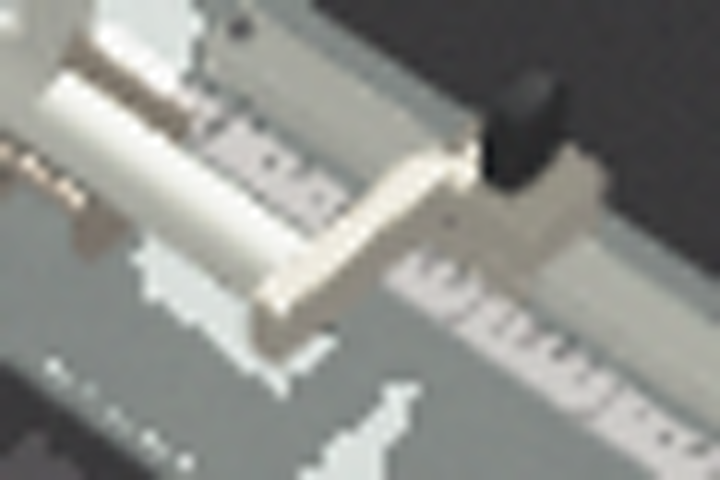

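```bash
python3 -m creep '[[0,0.0006,0,0,255],[0,0,0,0,255]]'; python3 -m creep '[[0,0.0006,0,0,255],[0,0,0,0,255]]'
```

```text
t: 12.07
tool_pos: [0.5005, -0.17, 0.0301]
orientation: [-0.22, -3.134, -0.0]
force: [-0.2, -2.9, 0.3]
opening: 0.0004
t: 12.23
tool_pos: [0.5006, -0.1694, 0.0301]
orientation: [-0.22, -3.134, -0.0]
force: [-0.1, -3.4, 0.2]
opening: 0.0
```

Run:
```python
from h import *
u=np.load('u4.npy');s=read_state();M=R.from_rotvec(s['orientation']).as_matrix()
P=cam('wrist'); im=read_camera('wrist')[:,:,::-1].copy(); cv2.imwrite('pics/w8.png',im)
print((loc(u,0,.12-.3,.0407)-s['tool_pos'])@M)
for h in(.014,.016,.018): print(h,proj(s['tool_pos']+M@[0.0,h,-.0227],P))
cv2.imwrite('pics/w8z.png',cv2.resize(im[220:320,280:440],None,fx=5,fy=5,interpolation=cv2.INTER_CUBIC))
```

```text
[-0.00139178  0.01608844 -0.01056622]
0.014 [[361.02767636 287.33184564]]
0.016 [[365.54636758 287.31586169]]
0.018 [[370.06251501 287.2977242 ]]
```

View pics/w8z.png

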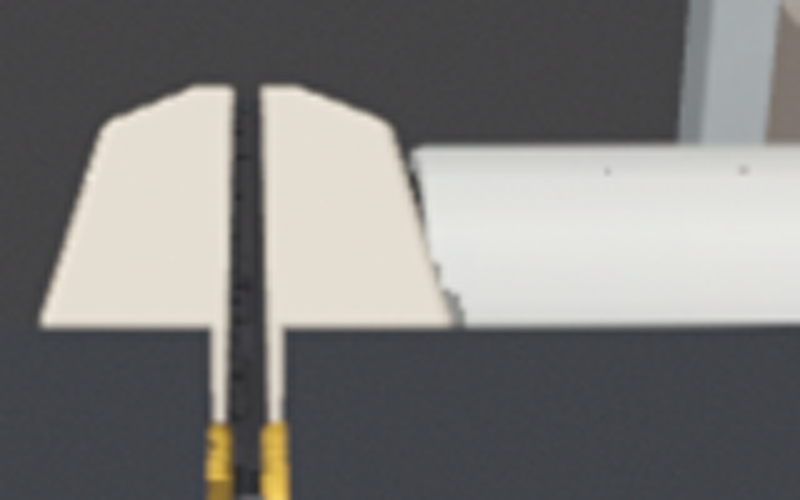

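```bash
python3 -m creep '[[0,0.0006,0,0,255],[0,0,0,0,255]]'
```

```text
t: 12.45
tool_pos: [0.5007, -0.1692, 0.0302]
orientation: [-0.22, -3.134, 0.001]
force: [-0.4, -5.8, -0.2]
opening: 0.0008
```

```bash
python3 -m creep '[[0,0.0006,0,0,255],[0,0,0,0,255]]'
```

```text
t: 12.62
tool_pos: [0.5007, -0.1692, 0.0302]
orientation: [-0.22, -3.134, 0.002]
force: [-1.6, -10.0, -0.9]
opening: 0.0002
```

Run:
```python
from h import *
im=read_camera('scene')[:,:,::-1]; cv2.imwrite('pics/scene4.png',im)
b=cv2.imread('pics/scene3.png')
f=lambda i:cv2.resize(i[190:225,340:385],None,fx=8,fy=8,interpolation=cv2.INTER_CUBIC)
cv2.imwrite('pics/cmp.png',np.hstack([f(b),f(im)]))
P=cam('scene');u=np.load('u4.npy')
for S in(.118,.12,.122): print(proj(loc(u,.02,S,.055),P))
for T in(.116,.118,.12): print(proj(loc(u,0,T,.0532),P))
```

```text
[[354.88265114 208.86162276]]
[[355.32590582 209.17762692]]
[[355.76961857 209.49395933]]
[[358.29463272 205.57098775]]
[[358.7366565  205.88314929]]
[[359.17913331 206.19563321]]
```

View pics/cmp.png

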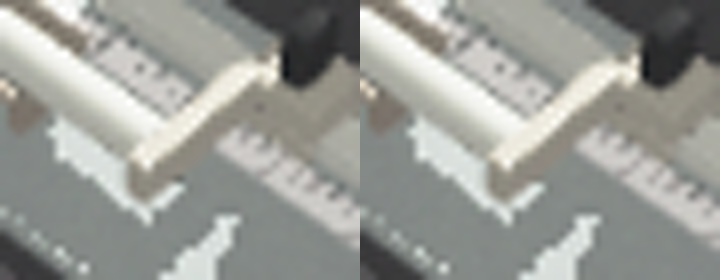

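Force rose from 3 N to 10 N while the tool stood still: the tube is against the stop. I am backing off and checking from above.

```bash
python3 -m creep '[[0,0,0,0,255],[0,0,0,0,255],[0,-0.002,0,0,255],[0,-0.008,0,0,255],[0,-0.015,0,0,255],[0,0,-0.03,0,255],[0,0,-0.04,0,255],[0,0,-0.04,0,255],[0,0,-0.04,0,255],[0,0,-0.04,0,255],[0,0,-0.015,0,255]]'
python3 -m creep '[[0.008,0.039,0,0,200],[0.008,0.039,0,0,150],[0.008,0.039,0,0,100],[0.008,0.039,0,0,50],[0.008,0.039,0,0,0],[0.008,0.039,0,0,0],[0.008,0.039,0,0,0],[0.008,0.035,0,0,0],[0.006,0.03,0,0,0],[0,0,0,0,0],[0,0,0,0,0],[0,0,0,0,0]]'
python3 - <<'E'
from h import *
import pickle
s=read_state();print(s['tool_pos'],s['force'],s['dq'].max() if hasattr(s['dq'],'max') else '')
P=cam('wrist'); im=read_camera('wrist')[:,:,::-1]; cv2.imwrite('pics/w9.png',im); pickle.dump(P,open('P9.pkl','wb'))
cv2.imwrite('pics/w9z.png',cv2.resize(im[130:275,150:400],None,fx=3.2,fy=3.2,interpolation=cv2.INTER_CUBIC))
E
```

```text
t: 13.58
tool_pos: [0.4994, -0.1939, 0.2421]
orientation: [0.219, 3.126, -0.004]
force: [0.6, -1.0, 0.5]
opening: 0.0009
t: 14.58
tool_pos: [0.4751, 0.1511, 0.235]
orientation: [-0.219, -3.133, 0.0]
force: [0.9, 0.4, -0.2]
opening: 0.0758
[0.47510369 0.15111646 0.23495541] [ 0.9024601   0.36534977 -0.19654199] 0.0047859268274236194
```

View pics/w9z.png

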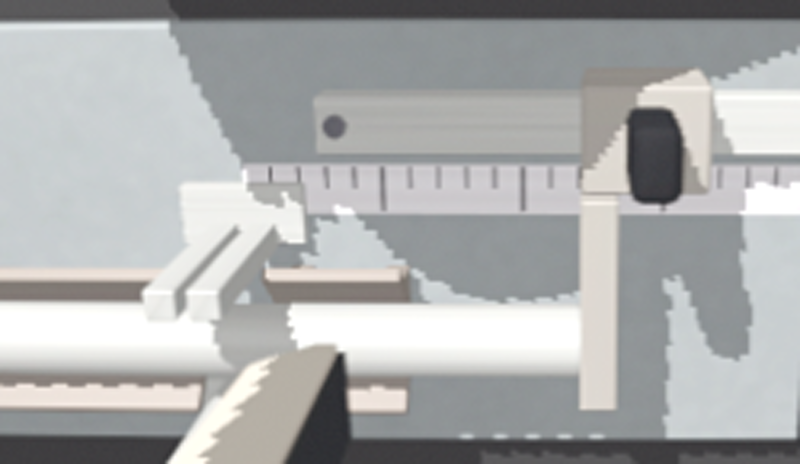

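View pics/w9.png

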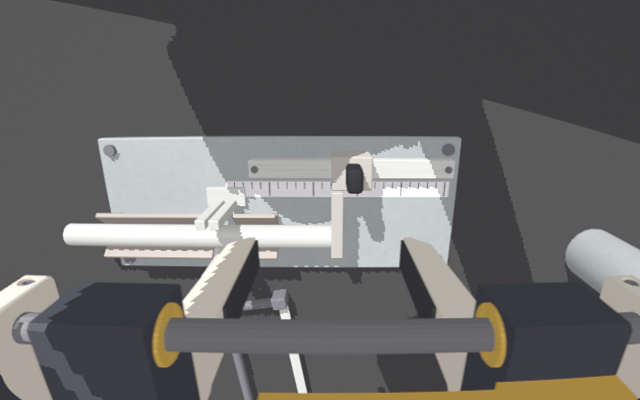

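Run:
```python
from fitw import *
import pickle
P=pickle.load(open('P9.pkl','rb'))
z=lambda a,b:(150+a/3.2,130+b/3.2)
F=[]
for y,t,b in[(.05,(382,166),(383,211)),(.1,(521,166),(523,211))]:
    F+=[(-.055,y,.013,*z(*t),1,1),(-.037,y,.013,*z(*b),1,1)]
F+=[(-.037,.15,.013,*z(663,210),1,1),(-.105,.265,.012,460,137,.5,.5),(.055,.265,.012,453,268,.5,.5)]
F+=[(.020,'S',.055,*z(581,409),1,1),(-.04,'S',.055,*z(582,240),1,0)]
F+=[(0,'T',.0532,*z(580,340),1,0)]
v,e=fitrule(P,F,np.load('u4.npy')); print(v.round(4)); print(np.abs(e).max())
P=cam('wrist');read_camera('wrist')
for n in('stop_face','tube_stop_end'):
  for r in tip_of('wrist',n)[:1]: print(n,r)
for c in('scene','side'):
  P=cam(c);read_camera(c)
  for n,zz in(('hacksaw',.0125),('flap_disc',.007),('screwdriver',.01),('oil_can',.065)):
    for r in tip_of(c,n)[:1]: print(c,n,onz(r['pixel'],zz,P).round(3),round(r['confidence'],2))
```

```text
[ 0.5293  0.0243 -0.1338  0.1206  0.1201  0.    ]
2.589010163829073
stop_face {'pixel': [335.4, 234.8], 'confidence': 0.91}
tube_stop_end {'pixel': [328.7, 238.6], 'confidence': 0.76}
scene hacksaw [0.803 0.065 0.012] 0.55
scene flap_disc [ 0.741 -0.245  0.007] 0.74
scene screwdriver [ 0.419 -0.448  0.01 ] 0.75
scene oil_can [0.664 0.475 0.065] 0.89
side hacksaw [0.774 0.06  0.012] 0.91
side flap_disc [ 0.726 -0.257  0.007] 0.86
side screwdriver [ 0.421 -0.454  0.01 ] 0.93
side oil_can [0.586 0.407 0.065] 0.59
```

Stop reads 120.6 mm, the tube is against it, and nothing else appears to have moved.

```bash
python3 -c "
from plant import *
print(close_job())"
```

```text
the job is handed in; nothing more can be done
None
```

I set the length stop to 120 mm and pushed the tube up against it, then backed off and handed the job in at about 15 s of the 54 s allowed. No verdict was given.

- **Stop:** I pinched the grip and slid the stop in from about 176 mm. It read 120.1 mm after release and 120.6 mm after the tube was pushed, against the 117 to 123 mm allowed.
- **Tube:** I pushed the free end with the closed fingers, then in steps of 1 mm or less near the end. The force went from about 3 N to 10 N while the tool stood still, which shows the tube met the stop, and it stayed below the 13 N that would move it. The last overhead picture shows no visible gap (fit about 0.5 mm), and the tube lying in the vee.
- **Robot:** It finished about 0.2 m above the jig with the gripper opening, touching nothing.
- **Other objects:** The hacksaw, flap disc and screwdriver were found within about 17 mm of their first sightings, which is detection noise. The side camera saw the oil can within 9 mm of its first sighting.

**Disagreements:**
- The scene camera put the oil can about 0.1 m away from the side camera. It was not detected there at the start, so there is nothing to compare it with. The arm never came near the can.
- The trained network put the tube end about 7 pixels (roughly 7 mm) short of the stop face in the last overhead picture. I trusted the picture and the contact force instead.
- The first rough fit from the fixed cameras put the stop at 166 mm. I replaced it with the wrist camera's reading of the rule.

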